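# Start the fume scrubber, then the digester

### The job

Start this digestion run the safe way, fumes first: with the fingertips press the far half (the end away from the robot) of the rocker switch on the blue fume scrubber to start its pump, then the far half of the mains rocker switch on the digester's sloped panel, then tap the program key, the leftmost of the four round keys, and last the start key, the rightmost. Press lightly, but each rocker fully over and each key fully in; leave the two keys between alone, and do not pick up or shift the beaker, the bottle or the jar. Finish with both switches on, the keys released and the hand clear.

Things in the scene. Friction and masses are not known exactly. Their poses are not given: they have to be found in the camera images.
- scrubber: Fume scrubber, fixed: blue tank, cream lid. Origin on the bench; z up, x away from the robot, y to its left at zero yaw. Flat deck 190 mm high, 290 mm wide, x -103 to 108 mm; behind it a hood rises to 313 mm. Pump rocker at x -15, y -85 mm; fixed flow knob (24 mm across, 12 high) at x -15, y -27. Scrubber and digester stand side by side about 0.5 m apart, either one on the left.
- digester: Block digester, fixed, 300 mm wide; white panel in front sloping up 20 degrees away from the robot, x -75 (75 mm high) to 75 mm (130 high). Origin on the bench under the panel's middle, axes as the scrubber's. Keys at x -28, y 105, 67, 29, -9 mm; mains rocker at x 0, y -102. Glass tubes behind; steel manifold over them from x 125 mm, 264 to 286 mm high, handle to 325.
- pump_switch (a joint): Pale grey rocker switch, 34 x 24 mm, long side running away from the robot, hinged across its middle. Far half = ON half (black line on it). Joint: 0 = off (far end standing 9 mm up) to 0.32 rad = fully on (far half flat, near end up). Takes about 3 N on the far half, stays where left; its frame gives 1 mm at 5 N. On the scrubber's level deck.
- pump_press (a point): The spot to press on the scrubber's pump switch: on top of its far half, 12 mm from the hinge (it moves with the rocker; off, it is 199 mm over the bench, and it goes down about 4 mm). The point's axes turn with the rocker: when off they are those of scrubber.
- mains_switch (a joint): Pale grey rocker switch, 34 x 24 mm, long side running away from the robot, hinged across its middle. Far half = ON half (black line on it). Joint: 0 = off (far end standing 9 mm up) to 0.32 rad = fully on (far half flat, near end up). Takes about 3 N on the far half, stays where left; its frame gives 1 mm at 5 N. On the right part of the digester's sloped panel.
- mains_press (a point): The spot to press on the digester's mains switch: on top of its far half, 12 mm from the hinge (it moves with the rocker, about 4 mm down towards the panel). The point's axes turn with the rocker: when off, z points square out of the sloped panel and x up the slope.
- program_key (a joint): Dark grey round push key, 16 mm across, crown 10 mm proud of the digester's sloped panel. Four alike in a row, 38 mm centre to centre, from the left seen from the robot: program, down, up, start. Springs back. Joint value: travel into the panel, 0 (released) to 0.004 m (fully in, 3 N; then its frame gives 1 mm at 5 N). This is program, leftmost.
- program_key_top (a point): program key: centre of the crown (moves with the key). Its z axis points out of the sloped panel, x up the slope away from the robot, y to the left along the row.
- start_key (a joint): Dark grey round push key, 16 mm across, crown 10 mm proud of the digester's sloped panel. Four alike in a row, 38 mm centre to centre, from the left seen from the robot: program, down, up, start. Springs back. Joint value: travel into the panel, 0 (released) to 0.004 m (fully in, 3 N; then its frame gives 1 mm at 5 N). This is start, rightmost.
- start_key_top (a point): start key: centre of the crown (moves with the key). Its z axis points out of the sloped panel, x up the slope away from the robot, y to the left along the row.
- down_key (a joint): Dark grey round push key, 16 mm across, crown 10 mm proud of the digester's sloped panel. Four alike in a row, 38 mm centre to centre, from the left seen from the robot: program, down, up, start. Springs back. Joint value: travel into the panel, 0 (released) to 0.004 m (fully in, 3 N; then its frame gives 1 mm at 5 N). Second from the left; not to be pressed.
- up_key (a joint): Dark grey round push key, 16 mm across, crown 10 mm proud of the digester's sloped panel. Four alike in a row, 38 mm centre to centre, from the left seen from the robot: program, down, up, start. Springs back. Joint value: travel into the panel, 0 (released) to 0.004 m (fully in, 3 N; then its frame gives 1 mm at 5 N). Third from the left; not to be pressed.
- beaker: Glass beaker, loose, 54 mm across, 75 mm high, on the bench in the gap between the two machines; origin in the middle of its underside. Leave alone.
- reagent_bottle: Amber glass bottle with black cap, loose, 60 mm across, 120 mm high, on the bench before the gap between the machines, nearer the robot; origin in the middle of its underside. Leave alone.
- catalyst_jar: Small white screw-cap jar, loose, 52 mm across, 55 mm high, standing on the left part of the scrubber's deck; origin in the middle of its underside. Leave alone.

How it is judged:
On the way, in this order (a step that is already met when the one before it is completed fails the run):
1. the scrubber's pump switch is pressed over to on (value of joint pump_switch above 0.25 rad), for 0.1 s.
2. then the digester's mains switch is pressed over to on (value of joint mains_switch above 0.25 rad), for 0.1 s.
3. then the program key is pressed in (value of joint program_key above 0.0025 m), for 0.05 s.
4. then, with the program key released, the start key is pressed in (value of joint start_key above 0.0025 m and value of joint program_key below 0.0012 m), for 0.05 s.
At the end, for the whole second after the job is handed in: Both rocker switches are on (over 0.25 of 0.32 rad), all four keys are released (within 1 mm of fully out), and the beaker, the reagent bottle and the catalyst jar stand upright and still within 15 mm of where they were (value of joint each of pump_switch, mains_switch above 0.25 rad and value of joint each of program_key, start_key, down_key, up_key below 0.001 m and distance of each of beaker, reagent_bottle, catalyst_jar from where it was at the start of the episode below 0.015 m and linear speed of each of beaker, reagent_bottle, catalyst_jar below 0.02 m/s and angle between each of beaker, reagent_bottle, catalyst_jar's own z axis and vertical below 0.15 rad); the robot touches nothing.
It fails at once if the digester's mains switch is put on, or its program or start key is pressed, while the scrubber's pump is off (value of joint pump_switch below 0.2 rad and (value of joint mains_switch above 0.2 rad or value of joint any of program_key, start_key above 0.002 m)).
It fails at once if the program or start key is pressed while the digester's mains switch is off (value of joint mains_switch below 0.2 rad and value of joint any of program_key, start_key above 0.002 m).
It fails at once if the down or up key is pressed (value of joint any of down_key, up_key above 0.002 m).
It fails at once if the fingers press or knock a machine with more than 25 N, or the arm or the body of the hand touches it (over 3 N) instead of the fingers (contact force between the fingers and scrubber above 25 N or contact force between the fingers and digester above 25 N or contact force between the arm and scrubber above 3 N or contact force between the arm and digester above 3 N).
It fails at once if the beaker, the bottle or the jar is lifted, carried, shoved over 15 mm or tipped (distance of any of beaker, reagent_bottle, catalyst_jar from where it was at the start of the episode above 0.015 m or angle between any of beaker, reagent_bottle, catalyst_jar's own z axis and vertical above 0.3 rad).
It also fails if it takes over 54 s, if anything falls off the work surface, if the arm or the gripper's body presses on something with over 40 N, if the wrist force passes 120 N, or if a joint passes its speed limit or range.

### The arm

A 6-joint arm with a two-finger parallel gripper is mounted at the origin on the work surface. World frame = base frame: x ahead of the robot, y to its left, z up, the work surface at z = 0. Lengths are in m, angles in rad, forces in N, time in s.
With the tool pointing down it reaches from about 0.425 to 0.95 m from the base axis. Payload 3.5 kg.
Tool frame: the origin (TCP) lies midway between the tips of the shut fingers; the grasp point (between the pads) lies 19 mm behind it; z points along the fingers, y is the line along which they close (so a half turn about z gives the same grasp; the last joint's range is limited). The gripper opens to 85 mm and grips with 20 to 120 N. Pads are 22 mm wide; open, the fingers measure 114 mm over their backs; the gripper's body (76 mm by 85 mm) begins 54 mm behind the grasp point. The pads swing forward as they close: fully open they stand 13 mm farther back than shut.
Start: joints at [1.08, 0.286, 1.577, -0, 1.279, -0.15], TCP at [0.226, 0.636, 0.231] pointing down, gripper open.
Joint ranges: [-2.77, 2.77], [-0.9, 2.22], [0.21, 2.48], [-1.53, 4.67], [0.24, 2.81], [-2.84, 2.84]. Speed limits (rad/s): [2.79, 2.79, 3.14, 3.14, 3.14, 3.14].

### API

Orientations are given as a unit quaternion [x, y, z, w].
In Python, from plant import get_state, read_camera, ctrl gives the robot as it stands.
- The arm moves only by the shell command python3 -m crank 'ROWS' [FORCE]. ROWS is JSON, a list of rows, each a list of 3 entries, a list of its own where there are three numbers: the shift along the tool's x, y, z in mm, then the turn about the tool's z in degrees, then the closure in counts, from 0 (fully open) to 255 (shut). In form: [[[tx, ty, tz], yaw, claw], ...]. A call has 1 to 10 rows; each row is the pose to reach, as a shift and turn from the pose commanded when the call began, along the tool's axes at that moment; what a row does not reach only later rows make up. A row lasts 1/10 s, in which the tool goes at most 50 mm and 8.59 degrees, less where a joint would pass 70% of its speed; a pose out of reach is approached as far as the arm can. A call with a gripper value outside its range is refused whole. The fingers move at their own pace and stop on an object; FORCE is the grip in N (left out, the last holds). Time passes only in rows, so rows that repeat a pose let the fingers close. It gives the time, the measured TCP pose, the force, the opening and the grip force at its end, in the units of the state.
- get_state(): the state, without advancing time (a new reading comes with each control period).
- read_camera(name): name is "side" or "top" or "wrist"; returns a dict with "frame" (420x560x3 uint8, blue, green, red), "range_z" (420x560 float32, m along the optical axis (not along the pixel's ray), 0 where there is no reading), "vfov" (degrees; the focal length in pixels is half the picture's height over the tangent of half this angle, whatever the lens; pixels are square), "cx", "cy" (the principal point, pixels), "k1" (the pictures are not rectified: a ray, as slopes to the right and down, at radius r is drawn at 1 + k1 r^2 times it, then the intrinsics apply), "origin" and "orientation" of the camera in the world. Camera axes: x right, y down, z forward; pixel columns grow to the right and rows downward; lengths in m; the calibration is good to about 2 mm. A picture is of the moment at which its call begins.
- ctrl.sign_off(): hands the job in; it is judged then, once.
The state is a dict: "time": time; "qpos": joint angles; "dq": joint speeds; "joint_efforts": joint torques, N m; "eef_pos": TCP position; "tcp_rot": TCP orientation; "contact_force": force on the tool from outside, world axes, zero at the start; "wrist_torque": the same for the moment, N m; "opening": opening from 0.0 (shut) to 1.0 (fully open); "finger_force": force on a finger pad.
Only numpy, scipy, OpenCV 4.12 (cv2) and the standard library are available. Lean on these libraries where they do the work, as an engineer would, in place of code of your own. Each camera call takes 0.05 s, during which the arm holds its last target. There are 200 camera calls.

## Working session

There is one attempt and no reset: what is moved stays moved. The work goes in short steps, Python scripts to look and compute and a shell command to move; the robot and the scene stay as the last step left them, time stands still between calls to the robot, and variables do not carry over. Pictures are saved under pics/ and viewed, at most 10 in all, crops included, and the job is handed in when it is done.

```bash
ls; mkdir -p pics
cat > h.py <<'E'
import numpy as np, cv2
from scipy.spatial.transform import Rotation as R
from plant import get_state, read_camera, ctrl
def snap(name):
    c=read_camera(name); np.savez(f'{name}.npz',**c); return c
def rays(c,uv):
    f=210/np.tan(np.radians(float(c['vfov']))/2)
    d=(np.atleast_2d(uv)-[float(c['cx']),float(c['cy'])])/f
    s=d.copy()
    for _ in range(20): s=d/(1+float(c['k1'])*(s**2).sum(1,keepdims=True))
    v=np.c_[s,np.ones(len(s))]
    return R.from_quat(c['orientation']).apply(v)
def depth_pt(c,uv):
    uv=np.atleast_2d(uv); z=np.array([np.median(c['range_z'][int(v)-1:int(v)+2,int(u)-1:int(u)+2]) for u,v in uv])
    return c['origin']+rays(c,uv)*z[:,None]
def plane_pt(c,uv,p0,n=(0,0,1)):
    r=rays(c,uv); n=np.array(n); t=((np.array(p0)-c['origin'])@n)/(r@n)
    return c['origin']+r*t[:,None]
E
python3 - <<'E'
from h import *
for n in ('top','side','wrist'):
    c=snap(n); cv2.imwrite(f'pics/{n}0.png',c['frame']); print(n,c['vfov'],c['k1'],c['origin'],c['orientation'])
s=get_state(); print(s)
E
```

```text
pics
top 47.31489011367464 -0.08405251211149714 [ 0.29456607 -0.02044006  1.13550398] [-0.6988773   0.70975794 -0.05963929  0.06524824]
side 57.52198915814971 -0.04732399574984892 [0.38244765 0.66355217 0.80707835] [-0.08160994  0.91556791 -0.39276039  0.02853943]
wrist 69.17820603971282 -0.013193762500717092 [0.14945506 0.66272247 0.37226634] [0.80630847 0.56923142 0.0917209  0.13202091]
{'time': 0.15, 'qpos': array([ 1.07999728e+00,  2.87030420e-01,  1.57784922e+00,  2.94805369e-05,
        1.27860140e+00, -1.49993581e-01]), 'dq': array([ 0.00117818, -0.00140754, -0.00415072, -0.0005484 ,  0.00028749,
       -0.00103194]), 'joint_efforts': array([ 1.04779563e-03, -4.06602681e+01, -2.93141466e+01, -1.17934114e-04,
        3.91474037e-03,  7.71236728e-06]), 'eef_pos': array([0.22533266, 0.63573327, 0.23021482]), 'tcp_rot': array([ 1.69583384e-01,  9.85515390e-01, -8.91701981e-04, -3.10760941e-04]), 'contact_force': array([-0.17445241,  0.54093885, -0.45994445]), 'wrist_torque': array([ 2.57949001e-02, -3.24336902e-02,  9.33257853e-06]), 'finger_force': 0.0, 'opening': 1.002399329456932}
```

View pics/top0.png

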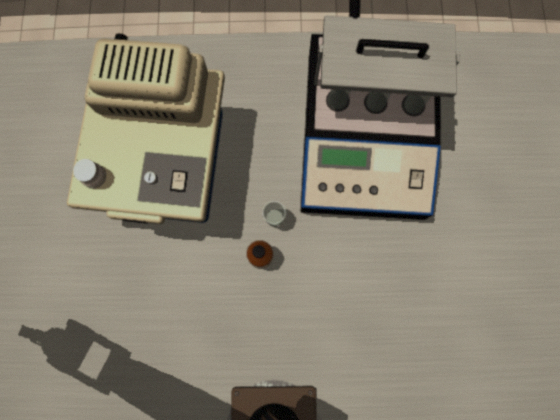

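View pics/side0.png

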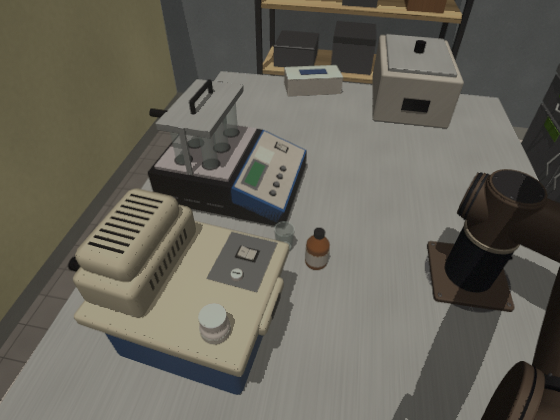

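The top view shows the scrubber on the left, with its pump rocker at about (178,180), the knob at (150,177) and the jar at (88,173). The digester is on the right, with keys at (323,187), (340,188), (357,189) and (374,190) and the mains rocker at (416,179). The bottle (259,253) and beaker (274,213) stand between them. The side view agrees: pump rocker (247,254), mains rocker (282,147), keys (283,168) down to (273,193).

```bash
cat > m.py <<'E'
from h import *
def blob(c,u,v,r,mode):
    g=cv2.cvtColor(c['frame'],cv2.COLOR_BGR2GRAY); w=g[v-r:v+r+1,u-r:u+r+1]
    t,m=cv2.threshold(w,0,255,cv2.THRESH_BINARY_INV+cv2.THRESH_OTSU) if mode=='d' else cv2.threshold(w,0,255,cv2.THRESH_OTSU)
    n,l,s,ce=cv2.connectedComponentsWithStats(m)
    k=min(range(1,n),key=lambda i:np.hypot(*(ce[i]-r))-0.02*s[i,4]) 
    return ce[k]+[u-r,v-r], s[k,4]
np.set_printoptions(precision=4,suppress=True)
if __name__=='__main__':
    T=dict(np.load('top.npz')); S=dict(np.load('side.npz'))
    for c,L in ((T,[('prog',323,187,8,'d'),('down',340,188,8,'d'),('up',357,189,8,'d'),('start',374,190,8,'d'),('mains',416,179,13,'d'),('pump',179,181,7,'l'),('knob',150,178,8,'l')]),
                (S,[('prog',273,193,6,'d'),('down',277,184,6,'d'),('up',280,176,6,'d'),('start',283,168,6,'d'),('pump',247,254,9,'l'),('knob',236,273,8,'l')])):
        for n,u,v,r,md in L:
            p,a=blob(c,u,v,r,md); print(n,p,a,depth_pt(c,p)[0], plane_pt(c,p,[0,0,.115 if n not in('pump','knob') else .195])[0])
    # scrubber deck & panel planes
    ce=np.array([p for p in [blob(T,*q,8,'d')[0] for q in ((323,187),(340,188),(357,189),(374,190))]])
    P=plane_pt(T,ce,[0,0,.1147]); d=P[0]-P[3]; print('row len',np.linalg.norm(d),'yaw deg',np.degrees(np.arctan2(-d[0],d[1])))
    print('deck z',depth_pt(T,[[120,160],[100,200],[190,150]]))
    print('panel',depth_pt(T,[[320,203],[420,206],[420,150],[340,175]]))
    t=cv2.resize(T['frame'][120:225,60:230],None,fx=4.5,fy=4.5,interpolation=cv2.INTER_CUBIC);cv2.imwrite('pics/tcrop.png',t)
E
python3 m.py
```

```text
prog [322.2329 186.6575] 73 [ 0.5387 -0.1147  0.1018] [ 0.5355 -0.1135  0.115 ]
down [339.36   187.6533] 75 [ 0.536  -0.1527  0.1007] [ 0.5327 -0.1509  0.115 ]
up [356.3026 188.7105] 76 [ 0.5332 -0.1903  0.1003] [ 0.5298 -0.1879  0.115 ]
start [373.2133 189.7467] 75 [ 0.5303 -0.2279  0.0999] [ 0.5269 -0.2249  0.115 ]
mains [415.6313 178.2727] 198 [ 0.553  -0.3221  0.1088] [ 0.5514 -0.3203  0.115 ]
pump [178.0057 180.92  ] 175 [0.5335 0.1855 0.1956] [0.5337 0.1856 0.195 ]
knob [149.1224 176.8469] 98 [0.5413 0.2431 0.203 ] [0.5434 0.2454 0.195 ]
prog [272.3235 192.6471] 34 [ 0.5369 -0.1107  0.1018] [ 0.5341 -0.0962  0.115 ]
down [276.0303 184.4242] 33 [ 0.5335 -0.1479  0.101 ] [ 0.5305 -0.1317  0.115 ]
up [279.3333 175.9333] 30 [ 0.5312 -0.1881  0.1   ] [ 0.528 -0.17   0.115]
start [282.6452 168.2903] 31 [ 0.5278 -0.2249  0.1003] [ 0.5248 -0.2064  0.115 ]
pump [246.7987 252.6541] 159 [0.5324 0.184  0.1969] [0.5328 0.1825 0.195 ]
knob [236.     273.1124] 89 [0.539  0.2429 0.2044] [0.5414 0.2363 0.195 ]
row len 0.11174932054072201 yaw deg -4.439097025874665
deck z [[0.582  0.3093 0.1904]
 [0.4982 0.3475 0.1895]
 [0.6006 0.1636 0.189 ]]
panel [[ 0.506  -0.1104  0.0809]
 [ 0.4951 -0.3352  0.0833]
 [ 0.6128 -0.3314  0.1259]
 [ 0.5647 -0.1551  0.1018]]
```

View pics/tcrop.png

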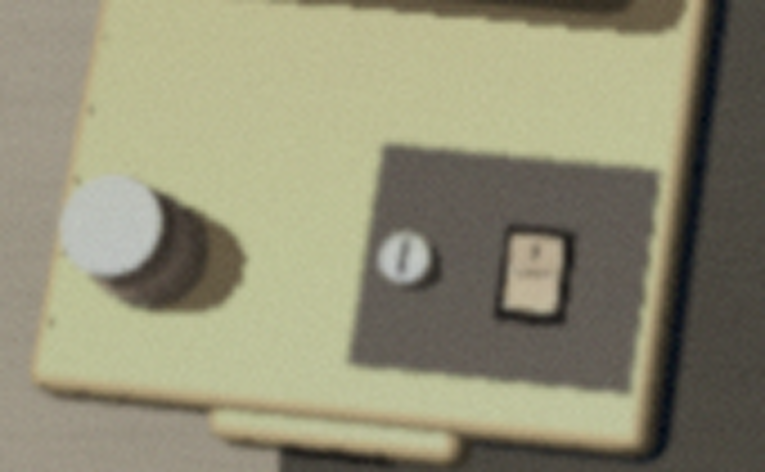

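View pics/wrist0.png

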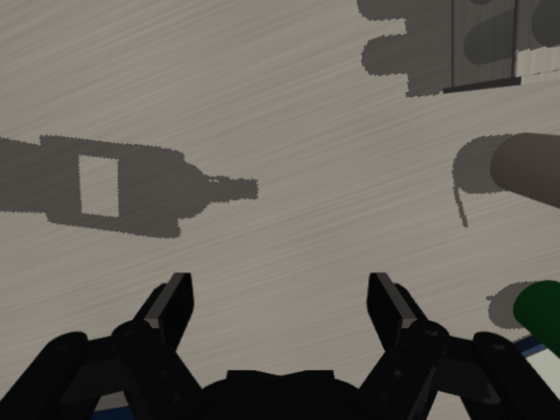

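The enlarged top view confirms the pump rocker with its centre near full-image pixel (178.9,180.7), the mark on its far half, and the knob 58 mm to its left as it should be. Crown heights of about 0.101 (expected 0.1017) and the deck at 0.190 also fit. The wrist view still shows only bench, the gripper's own shadow at left (about (150,190)) and the open fingertips.

```bash
cat >> h.py <<'E'
def go(p,yaw):  # target TCP, machine yaw deg (tool x towards the robot): prints shift in tool axes mm, turn deg
    s=get_state(); Q=R.from_quat(s['tcp_rot']); y=np.radians(yaw)
    x=Q.inv().apply([-np.cos(y),-np.sin(y),0]); print('t',round(s['time'],2),'tcp',s['eef_pos'].round(4),'F',s['contact_force'].round(2),'shift',(Q.inv().apply(np.array(p)-s['eef_pos'])*1000).round(1),'turn',np.degrees(np.arctan2(x[1],x[0])).round(2))
E
python3 -c "
from h import *
go([.545,.183,.30],-7.7)"
```

```text
t 0.15 tcp [0.2253 0.6357 0.2302] F [-0.17  0.54 -0.46] shift [-452.6 -320.   -69.3] turn -11.83
```

```bash
python3 -m crank '[[[0,0,-50],0,255],[[0,0,-80],0,255],[[-452,-320,-70],-11.8,255],[[-452,-320,-70],-11.8,255],[[-452,-320,-70],-11.8,255],[[-452,-320,-70],-11.8,255],[[-452,-320,-70],-11.8,255],[[-452,-320,-70],-11.8,255],[[-452,-320,-70],-11.8,255],[[-452,-320,-70],-11.8,255]]' 20; python3 -c "
from h import *
go([.545,.183,.30],-7.7)"
```

```text
time: 1.15
eef_pos: [0.4566, 0.3074, 0.3038]
tcp_rot: [0.067, 0.998, -0.0, -0.0]
contact_force: [0.0, 0.1, 0.4]
opening: 0.002
finger_force: 0.0
t 1.15 tcp [0.4566 0.3074 0.3038] F [0.02 0.07 0.41] shift [-104.3 -111.4    3.8] turn -0.02
```

```bash
python3 -m crank '[[[-80,-95,0],0,255],[[-80,-95,0],0,255],[[-80,-95,0],0,255],[[-80,-95,0],0,255],[[-80,-95,0],0,255]]'; python3 -c "
from h import *
go([.545,.183,.30],-7.7)
c=snap('wrist'); cv2.imwrite('pics/w1.png',c['frame']); print(c['origin'])
print(get_state()['eef_pos'])"
```

```text
time: 1.65
eef_pos: [0.5223, 0.2042, 0.3037]
tcp_rot: [0.068, 0.998, 0.0, -0.001]
contact_force: [0.4, -0.2, -0.6]
opening: 0.001
finger_force: 0.0
t 1.65 tcp [0.5223 0.2042 0.3037] F [ 0.39 -0.18 -0.55] shift [-25.4 -17.9   3.6] turn -0.1
[0.44255079 0.21479216 0.44594826]
[0.52195991 0.20492849 0.3037808 ]
```

View pics/w1.png

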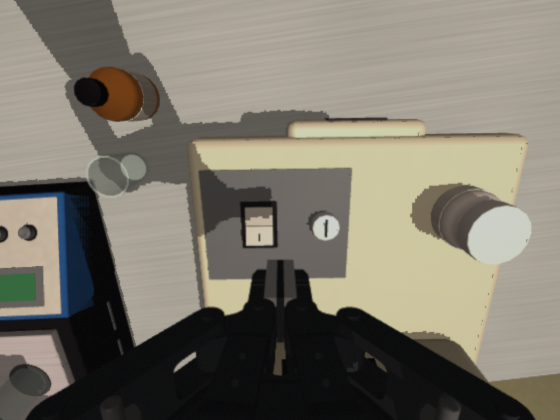

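The wrist view shows the pump rocker frame from (242,202) to (277,248), with the bright far half centred near (259,236), the knob at (326,227) and the shut fingertips near (280,265).

Run:
```python
from m import *
c=dict(np.load('wrist.npz'))
g=cv2.cvtColor(c['frame'],cv2.COLOR_BGR2GRAY)
w=(g[195:255,236:284]<45).astype('u1')
n,l,s,ce=cv2.connectedComponentsWithStats(w)
k=1+s[1:,4].argmax(); q=cv2.minAreaRect(np.argwhere(l==k)[:,::-1].astype('f4')); fc=np.array(q[0])+[236,195]
print('frame',fc,q[1],q[2], plane_pt(c,fc,[0,0,.191]))
box=cv2.boxPoints(q)+[236,195]; P=plane_pt(c,box,[0,0,.191]); print(P, np.linalg.norm(np.diff(P,axis=0),axis=1))
print('knob',plane_pt(c,blob(c,326,227,18,'l')[0],[0,0,.202]))
for u,v in ((259,215),(259,230),(259,243)): print(depth_pt(c,[u,v]))
```

```text
frame [258. 224.] (46.0, 36.0) 90.0 [[0.5334 0.1825 0.191 ]]
[[0.5102 0.1704 0.191 ]
 [0.5145 0.2014 0.191 ]
 [0.5579 0.1952 0.191 ]
 [0.5534 0.1626 0.191 ]] [0.0313 0.0438 0.033 ]
knob [[0.5405 0.2411 0.202 ]]
[[0.524  0.1851 0.1945]]
[[0.5372 0.1831 0.1963]]
[[0.5482 0.1816 0.1993]]
```

```bash
python3 -c "
from h import *
go([.5455,.182,.210],-7.4)"
```

```text
t 1.7 tcp [0.522  0.2049 0.3038] F [ 0.1  -0.04 -0.82] shift [-26.5 -19.6  93.7] turn -0.31
```

```bash
python3 -m crank '[[[-26.5,-19.6,40],0,255],[[-26.5,-19.6,80],0,255],[[-26.5,-19.6,94],0,255],[[-26.5,-19.6,94],0,255],[[-26.5,-19.6,94],0,255]]'; python3 -c "
from h import *
go([.5455,.182,.210],-7.4)"
```

```text
time: 2.2
eef_pos: [0.5463, 0.1826, 0.2117]
tcp_rot: [0.066, 0.998, 0.0, 0.001]
contact_force: [-0.1, -0.1, -0.4]
opening: -0.0
finger_force: 0.0
t 2.2 tcp [0.5463 0.1826 0.2117] F [-0.09 -0.11 -0.38] shift [ 0.7 -0.7  1.7] turn -0.23
```

```bash
python3 -m crank '[[[0,0,6],0,255],[[0,0,10],0,255],[[0,0,12],0,255],[[0,0,13],0,255],[[0,0,14],0,255],[[0,0,14],0,255]]'
```

```text
time: 2.8
eef_pos: [0.5469, 0.1814, 0.1969]
tcp_rot: [0.067, 0.998, 0.0, 0.001]
contact_force: [2.3, -0.0, 3.1]
opening: 0.002
finger_force: 1.2
```

```bash
python3 -m crank '[[[0,0,1],0,255],[[0,0,2],0,255],[[0,0,2],0,255]]'
```

```text
time: 3.1
eef_pos: [0.5464, 0.1813, 0.1943]
tcp_rot: [0.067, 0.998, -0.0, 0.0]
contact_force: [2.0, 0.9, 2.5]
opening: -0.001
finger_force: 1.6
```

```bash
python3 -m crank '[[[0,0,1],0,255],[[0,0,1],0,255],[[0,0,1],0,255]]'
```

```text
time: 3.4
eef_pos: [0.5464, 0.1813, 0.1938]
tcp_rot: [0.067, 0.998, -0.0, 0.0]
contact_force: [1.4, -0.8, 5.5]
opening: -0.001
finger_force: 2.6
```

```bash
python3 -m crank '[[[0,0,1],0,255],[[0,0,1],0,255],[[0,0,1],0,255]]'
```

```text
time: 3.7
eef_pos: [0.5465, 0.1813, 0.1934]
tcp_rot: [0.067, 0.998, -0.0, 0.0]
contact_force: [1.4, -0.1, 6.9]
opening: -0.0
finger_force: 3.5
```

Force now rises against little travel, which suggests the rocker is at its stop. I'll retreat and look.

```bash
python3 -m crank '[[[0,0,-30],0,255],[[0,0,-75],0,255],[[24,20,-110],0,255],[[24,20,-110],0,255],[[24,20,-110],0,255],[[24,20,-110],0,255]]'
python3 - <<'E'
from m import *
c=snap('wrist'); cv2.imwrite('pics/w2.png',cv2.resize(c['frame'][170:290,180:380],None,fx=3.5,fy=3.5))
for v in range(206,250,4): print(v,depth_pt(c,[259,v]))
E
```

```text
time: 4.3
eef_pos: [0.5238, 0.204, 0.2993]
tcp_rot: [0.067, 0.998, -0.001, -0.003]
contact_force: [0.0, -1.4, 0.3]
opening: -0.001
finger_force: 0.0
206 [[0.5162 0.1864 0.193 ]]
210 [[0.5184 0.1864 0.1975]]
214 [[0.5213 0.186  0.1993]]
218 [[0.5252 0.1853 0.1981]]
222 [[0.5292 0.1846 0.1969]]
226 [[0.5333 0.1839 0.1955]]
230 [[0.5374 0.1831 0.1943]]
234 [[0.541  0.1826 0.1945]]
238 [[0.5446 0.182  0.1948]]
242 [[0.5485 0.1814 0.1946]]
246 [[0.5528 0.1806 0.1935]]
```

View pics/w2.png

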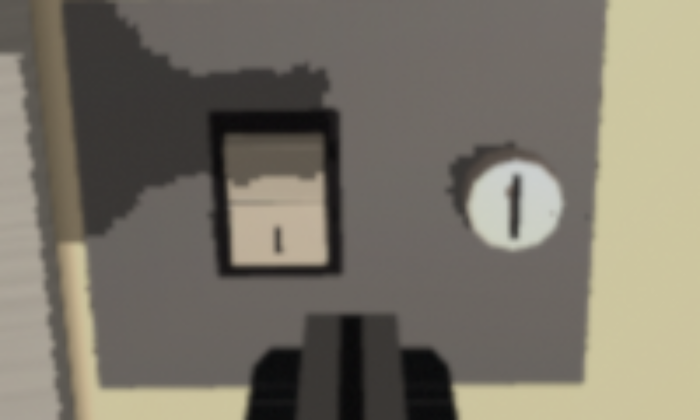

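The pump rocker is fully over. Its far half is flat (0.1945) and its near half is up (0.1993, slope about 0.31 rad), seen in the crop at about (275,235) and (270,150). Next is the digester.

```bash
python3 -c "
from h import *
go([.525,-.24,.25],-4.4)"
```

```text
t 4.35 tcp [0.5239 0.2039 0.2991] F [-0.11  0.62  0.32] shift [ -61.1 -439.6   49.6] turn -3.34
```

```bash
python3 -m crank '[[[-61,-440,0],-3.3,255],[[-61,-440,0],-3.3,255],[[-61,-440,0],-3.3,255],[[-61,-440,0],-3.3,255],[[-61,-440,0],-3.3,255],[[-61,-440,50],-3.3,255],[[-61,-440,50],-3.3,255],[[-61,-440,50],-3.3,255],[[-61,-440,50],-3.3,255],[[-61,-440,50],-3.3,255]]'; python3 -c "
from h import *
go([.525,-.24,.25],-4.4)"
```

```text
time: 5.35
eef_pos: [0.5237, -0.2444, 0.247]
tcp_rot: [0.042, 0.999, 0.001, -0.004]
contact_force: [1.2, 1.1, -0.2]
opening: 0.0
finger_force: 0.0
t 5.35 tcp [ 0.5237 -0.2444  0.247 ] F [ 1.22  1.05 -0.21] shift [-0.9  4.5 -3. ] turn -0.42
```

```bash
python3 -m crank '[[[0,0,0],0,255],[[0,0,0],0,255]]'; python3 -c "
from h import *
c=snap('wrist'); cv2.imwrite('pics/w3.png',c['frame']); print(c['origin'])
print(get_state()['eef_pos'])"
```

```text
time: 5.55
eef_pos: [0.526, -0.2391, 0.2511]
tcp_rot: [0.039, 0.999, 0.001, -0.001]
contact_force: [0.9, -0.9, 0.8]
opening: 0.005
finger_force: 0.0
[ 0.44574998 -0.23346916  0.39339913]
[ 0.52625883 -0.23874001  0.25167679]
```

View pics/w3.png

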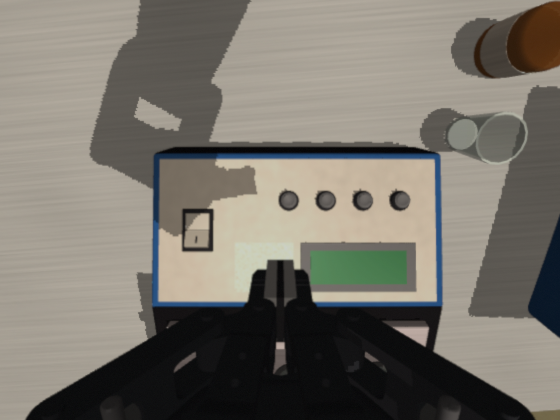

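The wrist view shows the keys at (289,200), (326,200), (363,200) and (400,200), with start leftmost in this picture. The mains rocker frame is centred at about (198,230), with its far half at (196,239).

Run:
```python
from m import *
c=dict(np.load('wrist.npz'))
g=cv2.cvtColor(c['frame'],cv2.COLOR_BGR2GRAY)
w=(g[205:255,178:220]<45).astype('u1')
n,l,s,ce=cv2.connectedComponentsWithStats(w)
k=1+s[1:,4].argmax(); q=cv2.minAreaRect(np.argwhere(l==k)[:,::-1].astype('f4')); fc=np.array(q[0])+[178,205]
print('frame',fc,q[1],q[2],plane_pt(c,fc,[0,0,.104]))
for v in range(212,250,4): print(v,depth_pt(c,[fc[0],v]))
K=np.array([blob(c,u,200,16,'d')[0] for u in (289,326,363,400)]); P=plane_pt(c,K,[0,0,.1017]); print(K,P,depth_pt(c,K)); d=P[3]-P[0]; print(np.linalg.norm(d),np.degrees(np.arctan2(-d[0],d[1])))
go([.558,-.322,.14],-4.4)
```

```text
frame [197. 229.] (40.0, 28.0) 90.0 [[ 0.5512 -0.3262  0.104 ]]
212 [[ 0.5351 -0.3252  0.0976]]
216 [[ 0.5383 -0.3248  0.101 ]]
220 [[ 0.5421 -0.325   0.1026]]
224 [[ 0.546  -0.3254  0.1036]]
228 [[ 0.5497 -0.3256  0.1053]]
232 [[ 0.5535 -0.3258  0.1067]]
236 [[ 0.5565 -0.3255  0.1101]]
240 [[ 0.5598 -0.3254  0.1125]]
244 [[ 0.5631 -0.3253  0.1149]]
248 [[ 0.5694 -0.3275  0.1105]]
[[287.9677 199.956 ]
 [325.059  200.0649]
 [361.9193 199.9769]
 [398.8671 199.9798]] [[ 0.5285 -0.2316  0.1017]
 [ 0.5315 -0.1948  0.1017]
 [ 0.5343 -0.1582  0.1017]
 [ 0.5372 -0.1214  0.1017]] [[ 0.529  -0.2316  0.1   ]
 [ 0.532  -0.1946  0.1002]
 [ 0.5344 -0.1581  0.1013]
 [ 0.5373 -0.1212  0.1012]]
0.11054742125890743 -4.488532426397439
t 5.6 tcp [ 0.5263 -0.2387  0.2517] F [ 1.02 -0.51  0.19] shift [-38.1 -80.7 111.6] turn 0.03
```

```bash
python3 -m crank '[[[-30,-43,50],0,255],[[-38,-83,90],0,255],[[-38,-83,120],0,255],[[-38,-83,120],0,255],[[-38,-83,120],0,255]]'; python3 -c "
from h import *
go([.5585,-.3245,.112],-4.4)"
```

```text
time: 6.1
eef_pos: [0.5574, -0.3237, 0.1308]
tcp_rot: [0.038, 0.999, 0.001, -0.001]
contact_force: [0.4, -0.2, 0.6]
opening: 0.002
finger_force: 0.0
t 6.1 tcp [ 0.5574 -0.3237  0.1308] F [ 0.35 -0.23  0.64] shift [-1.2 -0.7 18.8] turn 0.03
```

```bash
python3 -m crank '[[[-1,-0.5,7],0,255],[[-1,-0.5,13],0,255],[[-1,-0.5,15],0,255],[[-1,-0.5,16.5],0,255],[[-1,-0.5,18],0,255],[[-1,-0.5,18],0,255]]'
```

```text
time: 6.7
eef_pos: [0.5596, -0.326, 0.1153]
tcp_rot: [0.039, 0.999, -0.0, 0.001]
contact_force: [1.6, 1.4, 2.3]
opening: -0.004
finger_force: 1.5
```

```bash
python3 -m crank '[[[0,0,1],0,255],[[0,0,2],0,255],[[0,0,2],0,255]]'
```

```text
time: 7.0
eef_pos: [0.5603, -0.3264, 0.1136]
tcp_rot: [0.039, 0.999, -0.001, 0.002]
contact_force: [3.2, 1.6, 5.1]
opening: -0.0
finger_force: 2.3
```

```bash
python3 -m crank '[[[0,0,1],0,255],[[0,0,2],0,255],[[0,0,2],0,255]]'
```

```text
time: 7.3
eef_pos: [0.5596, -0.3269, 0.111]
tcp_rot: [0.039, 0.999, -0.001, 0.001]
contact_force: [4.2, -0.5, 4.6]
opening: 0.001
finger_force: 2.3
```

```bash
python3 -m crank '[[[0,0,1],0,255],[[0,0,2],0,255],[[0,0,2],0,255]]'
```

```text
time: 7.6
eef_pos: [0.5592, -0.3269, 0.1097]
tcp_rot: [0.039, 0.999, -0.001, 0.001]
contact_force: [1.0, 1.1, 8.0]
opening: -0.002
finger_force: 3.8
```

```bash
python3 -m crank '[[[0,0,1],0,255],[[0,0,-30],0,255],[[0,0,-75],0,255],[[30,80,-140],0,255],[[30,80,-140],0,255],[[30,80,-140],0,255],[[30,80,-140],0,255],[[30,80,-140],0,255]]'
python3 - <<'E'
from m import *
c=snap('wrist'); cv2.imwrite('pics/w4.png',c['frame'])
S=snap('side'); T=snap('top')
for v in range(208,254,4): print(v,[depth_pt(c,[u,v])[0] for u in (197,)])
K=np.array([blob(c,u,200,16,'d')[0] for u in (289,326,363,400)]); print(K,plane_pt(c,K,[0,0,.1017])); print(get_state()['eef_pos'])
E
```

```text
time: 8.4
eef_pos: [0.5339, -0.2442, 0.2457]
tcp_rot: [0.039, 0.999, 0.001, -0.002]
contact_force: [0.0, -0.0, 0.5]
opening: -0.002
finger_force: 0.0
208 [array([ 0.536 , -0.327 ,  0.1008])]
212 [array([ 0.5387, -0.3262,  0.1054])]
216 [array([ 0.5428, -0.3269,  0.1053])]
220 [array([ 0.5467, -0.3274,  0.106 ])]
224 [array([ 0.551 , -0.3282,  0.1055])]
228 [array([ 0.5548, -0.3285,  0.1067])]
232 [array([ 0.5584, -0.3286,  0.1084])]
236 [array([ 0.5623, -0.3291,  0.1092])]
240 [array([ 0.5661, -0.3295,  0.1102])]
244 [array([ 0.5699, -0.3298,  0.1114])]
248 [array([ 0.5741, -0.3304,  0.1116])]
252 [array([ 0.5782, -0.331 ,  0.1122])]
[[292.7382 193.8496]
 [330.75   193.927 ]
 [368.5556 193.8222]
 [406.1972 193.8222]] [[ 0.5288 -0.2317  0.1017]
 [ 0.5318 -0.1949  0.1017]
 [ 0.5345 -0.1583  0.1017]
 [ 0.5374 -0.1217  0.1017]]
[ 0.5342 -0.2446  0.2456]
```

View pics/w4.png

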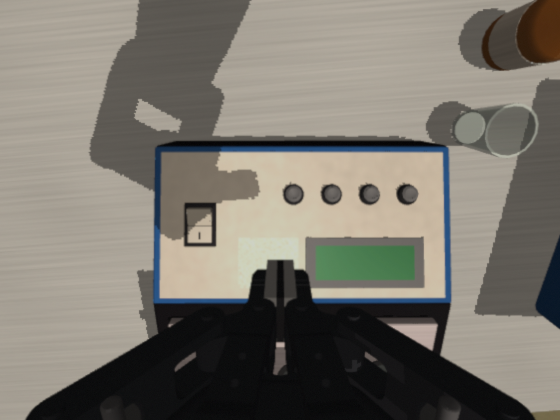

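The mains rocker is on, at about (200,225) in this picture: its near half is level and its far half lies on the panel slope. Next is the program key.

```bash
python3 -c "
from h import *
go([.5347,-.115,.12],-4.4)"
```

```text
t 8.55 tcp [ 0.5342 -0.2446  0.2456] F [-0.17  0.32 -0.11] shift [  9.1 129.  125.9] turn -0.1
```

```bash
python3 -m crank '[[[9,50,30],0,255],[[9,95,50],0,255],[[9,129,80],0,255],[[9,129,115],0,255],[[9,129,126],0,255],[[9,129,126],0,255],[[9,129,126],0,255]]'; python3 -c "
from h import *
go([.5347,-.115,.104],-4.4)"
```

```text
time: 9.25
eef_pos: [0.5369, -0.1161, 0.1231]
tcp_rot: [0.039, 0.999, -0.0, 0.001]
contact_force: [-0.7, 0.2, 0.8]
opening: 0.004
finger_force: 0.0
t 9.25 tcp [ 0.5369 -0.1161  0.1231] F [-0.65  0.19  0.82] shift [ 2.3  0.9 19.1] turn -0.11
```

```bash
python3 -m crank '[[[1.5,0.5,8],0,255],[[1.5,0.5,14],0,255],[[1.5,0.5,17],0,255],[[1.5,0.5,19],0,255],[[1.5,0.5,20],0,255],[[1.5,0.5,20],0,255]]'
```

```text
time: 9.85
eef_pos: [0.5348, -0.1142, 0.1024]
tcp_rot: [0.039, 0.999, -0.0, 0.0]
contact_force: [0.9, -0.4, 0.2]
opening: -0.001
finger_force: 0.5
```

```bash
python3 -m crank '[[[0,0,1],0,255],[[0,0,2],0,255],[[0,0,2],0,255]]'
```

```text
time: 10.15
eef_pos: [0.5352, -0.1143, 0.1007]
tcp_rot: [0.039, 0.999, -0.0, 0.001]
contact_force: [1.4, -0.2, 2.5]
opening: 0.002
finger_force: 1.2
```

```bash
python3 -m crank '[[[0,0,1],0,255],[[0,0,2],0,255],[[0,0,2],0,255],[[0,0,2],0,255]]'
```

```text
time: 10.55
eef_pos: [0.5355, -0.1143, 0.0989]
tcp_rot: [0.039, 0.999, -0.0, 0.001]
contact_force: [2.7, -0.9, 4.4]
opening: 0.002
finger_force: 2.1
```

```bash
python3 -m crank '[[[0,0,1],0,255],[[0,0,2],0,255],[[0,0,2],0,255],[[0,0,2],0,255]]'
```

```text
time: 10.95
eef_pos: [0.5359, -0.1144, 0.0978]
tcp_rot: [0.039, 0.999, -0.0, 0.002]
contact_force: [2.3, 0.2, 9.0]
opening: -0.001
finger_force: 4.2
```

The force climbed from 4.4 to 9 N over the last 1.1 mm, so the program key bottomed out. Next I'll lift and move to the start key.

```bash
python3 -m crank '[[[0,0,-25],0,255],[[0,0,-50],0,255],[[0,-45,-50],0,255],[[0,-90,-50],0,255],[[0,-114,-50],0,255],[[0,-114,-40],0,255],[[0,-114,-30],0,255],[[0,-114,-30],0,255],[[0,-114,-30],0,255]]'; python3 -c "
from h import *
go([.5262,-.2285,.1035],-4.4)"
```

```text
time: 11.85
eef_pos: [0.5249, -0.2259, 0.1246]
tcp_rot: [0.038, 0.999, 0.001, -0.002]
contact_force: [0.6, -0.1, -0.0]
opening: 0.003
finger_force: 0.0
t 11.85 tcp [ 0.5249 -0.2259  0.1246] F [ 0.58 -0.08 -0.02] shift [-1.5 -2.5 21.1] turn 0.06
```

```bash
python3 -m crank '[[[-1,-1.5,8],0,255],[[-1,-1.5,15],0,255],[[-1,-1.5,19],0,255],[[-1,-1.5,21],0,255],[[-1,-1.5,23],0,255],[[-1,-1.5,24],0,255],[[-1,-1.5,24],0,255],[[-1,-1.5,24],0,255]]'
```

```text
time: 12.65
eef_pos: [0.5268, -0.2293, 0.1025]
tcp_rot: [0.039, 0.999, -0.0, 0.0]
contact_force: [0.4, 2.0, 1.4]
opening: -0.002
finger_force: 0.5
```

```bash
python3 -m crank '[[[0,0,1],0,255],[[0,0,2],0,255],[[0,0,2],0,255],[[0,0,2],0,255]]'
```

```text
time: 13.05
eef_pos: [0.5272, -0.2295, 0.1007]
tcp_rot: [0.039, 0.999, -0.0, 0.001]
contact_force: [1.1, 1.2, 2.5]
opening: -0.004
finger_force: 1.4
```

```bash
python3 -m crank '[[[0,0,1],0,255],[[0,0,2],0,255],[[0,0,3],0,255],[[0,0,4],0,255],[[0,0,4],0,255],[[0,0,4],0,255]]'
```

```text
time: 13.65
eef_pos: [0.5279, -0.2297, 0.0979]
tcp_rot: [0.039, 0.999, -0.001, 0.002]
contact_force: [1.8, 2.2, 8.4]
opening: 0.001
finger_force: 4.1
```

The start key behaved the same way (8.4 N at 0.0979). Now I'll lift clear and check.

```bash
python3 -m crank '[[[0,0,-30],0,255],[[0,0,-80],0,255],[[20,30,-130],0,255],[[20,30,-160],0,255],[[20,30,-160],0,255],[[20,30,-160],0,255],[[20,30,-160],0,255],[[20,30,-160],0,255]]'
python3 - <<'E'
from m import *
c=snap('wrist'); S=snap('side'); T=dict(np.load('top.npz')); T2=snap('top'); 
print(get_state()['eef_pos'],get_state()['contact_force'])
v=S['frame'][60:340,60:360]; cv2.imwrite('pics/f.png',np.hstack([cv2.resize(v,(400,373)),cv2.resize(c['frame'][100:380,130:430],(400,373))]))
for n,uv in (('jar',(88,173)),('beaker',(274,213)),('bottle',(259,253))):
    a=T['frame'][uv[1]-18:uv[1]+19,uv[0]-18:uv[0]+19].astype(int); b=T2['frame'][uv[1]-18:uv[1]+19,uv[0]-18:uv[0]+19]; print(n,abs(a-b).mean())
E
```

```text
time: 14.45
eef_pos: [0.5079, -0.1975, 0.2534]
tcp_rot: [0.039, 0.999, 0.001, -0.002]
contact_force: [-0.4, 0.5, 0.1]
opening: 0.002
finger_force: 0.0
[ 0.5085 -0.1977  0.2545] [-0.6752 -0.0676 -0.1527]
jar 1.5203311419527636
beaker 2.0262965668371073
bottle 2.1580228877526175
```

View pics/f.png

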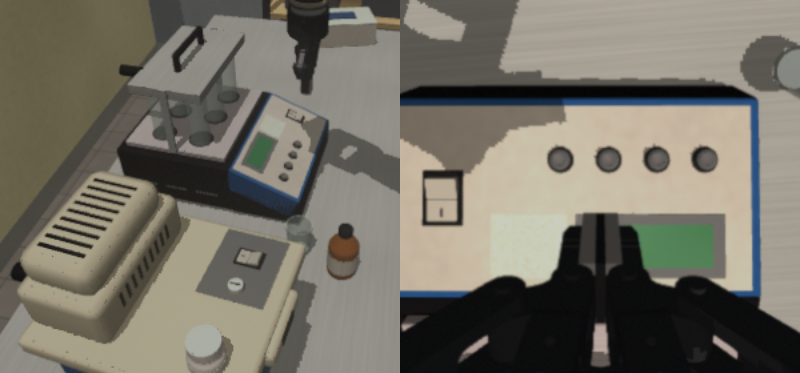

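The picture shows all four keys out at (560..705,159), the mains rocker over at (443,198), the hand clear, and the jar, beaker and bottle still standing in place.

```bash
python3 -c "
from plant import ctrl
print(ctrl.sign_off())"
```

```text
the job is handed in; nothing more can be done
None
```

I pressed the pump switch, mains switch, program key and start key in that order and handed the job in at about 14.5 s; the pictures show both switches on, all four keys out, the loose items in place and the hand clear, though hand-in returned no verdict.

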